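# Set the mitre jig to the red clip and lock it

## Task

On the mitre jig, push the swing arm round with a fingertip until its pointer rests over the red clip, then push the blue lock lever all the way over, outwards from the round plate to its stop, with the pointer still over the red clip. Push gently from the side; grip and lift nothing, and leave the two clips and everything else on the bench where they are.

Things in the scene. Friction and masses are not known exactly. Their poses are not given: they have to be found in the camera images.
- jig: Mitre jig, screwed to the bench: a round aluminium scale plate (diameter 370 mm, top 12 mm above the bench) on a green base bar (600 mm along y, 14 mm high, x -20 to +105 mm) with a green fence along it (its front face at x = +70 mm, top 71 mm above the bench). Origin: on the swing arm's upright pivot axis, at bench height. x points away from the robot side towards the fence, y along the fence to the left, z up.
- swing_post (a point): Centre of the black upright round post on the swing arm, the thing to push: diameter 18 mm, from 36 to 87 mm above the bench, 122 mm from the pivot axis; this point is 61 mm above the bench. The grey arm under it is a bar 30 mm wide, 22 to 36 mm above the bench, running from the pivot hub (diameter 50 mm, top 39 mm above the bench) to 140 mm from the axis. The arm turns level about the jig's pivot axis and stays where it is left; about 2 N at the post moves it.
- pointer_tip (a point): Tip of the thin black pointer (5 mm wide) at the end of the swing arm, in line with pivot and post, 170 mm from the pivot axis, 26 mm above the bench.
- swing_arm (a joint): Angle of the swing arm, rad: 0 when it points along the jig's -x (to the robot side), growing counterclockwise seen from above (the end moves towards the jig's -y); stops at -1.0 and +1.0. It starts on the jig's +y side, at a negative angle short of both clips.
- red_mark (a point): Centre of the red clip's top, 170 mm from the pivot axis and 20 mm above the bench, where the pointer's tip must stand. The clip sits stiffly on the plate's rim, 16 mm wide along the rim and 36 mm long radially, at a different angle each time. Do not shift it.
- yellow_mark (a point): The same point of the yellow clip (same size), always farther towards the jig's -y than the red one. Not the target; do not shift it.
- lock_post (a point): Centre of the blue upright round post at the end of the blue lock lever, the thing to push: diameter 14 mm, from 42 to 85 mm above the bench, 78 mm from the lever's pivot; this point is 63 mm above the bench. The lever's bar is 16 mm wide, 32 to 42 mm above the bench. About 2 N at the post moves it, and it stays where it is left; locking does not change how the swing arm moves.
- lock_pivot (a point): Lever's upright pivot axis at the top of its hub (diameter 34 mm), 45 mm above the bench, at x = -50, y = -225 mm of the jig, on a green block (100 mm along x, 56 mm along y, 24 mm high).
- lock_lever (a joint): Angle of the lock lever, rad: 0 (open) when it points along the jig's -x, growing counterclockwise seen from above, so that its end moves outwards to the jig's -y; 1.05 = locked, against its stop. It starts between 0 and 0.2.
- strip: Loose timber strip lying on the base bar along the fence, 34 x 340 x 20 mm; origin under its centre. Leave alone.
- offcut: Loose wood offcut on the left (+y) end of the base bar, 45 x 60 x 30 mm; origin under its centre. Leave alone.
- pencil: Flat orange pencil lying on the bench left of the scale plate, 150 x 13 x 8 mm; origin under its centre. Leave alone.
- glue: White glue bottle, diameter 60, 170 mm high, on the bench left of the jig; origin under its centre. Leave alone.
- screw_jar: Clear jar, diameter 70, 85 mm high, on the bench left of the jig; origin under its centre. Leave alone.
- hammer: Hammer lying on the bench right of the jig, 260 mm long, 91 mm across the head, 26 mm high; origin under its middle. Leave alone.

How it is judged:
On the way, in this order (a step that is already met when the one before it is completed fails the run):
1. the pointer stands still over the red clip, the lock lever not yet locked (horizontal distance between pointer_tip and red_mark below 0.008 m and velocity of joint swing_arm between -0.1 and 0.1 rad/s and value of joint lock_lever below 0.6 rad), for 0.3 s.
2. the lock lever is pushed over to its stop with the pointer over the red clip (value of joint lock_lever above 0.93 rad and horizontal distance between pointer_tip and red_mark below 0.008 m), for 0.2 s.
At the end, for the whole second after the job is handed in: The pointer's tip is within 8 mm (half the clip's width) of the red clip's top centre, seen from above, and at rest, and the lock lever is at 0.93 rad or more (its stop is at 1.05) (all of step 2 and velocity of joint swing_arm between -0.05 and 0.05 rad/s); the robot touches nothing.
It fails at once if a clip is shifted by more than 6 mm (distance of any of red_mark, yellow_mark from where it was at the start of the episode above 0.006 m).
It fails at once if a bystander is lifted, carried or pushed more than 20 mm (distance of any of strip, offcut, pencil, glue, screw_jar, hammer from where it was at the start of the episode above 0.02 m).
It fails at once if the swing arm is gripped or pushed roughly (over 30 N from the fingers) (contact force between the fingers and swing_arm above 30 N).
It fails at once if the lock lever is gripped or pushed roughly (over 30 N from the fingers) (contact force between the fingers and lock_lever above 30 N).
It also fails if it takes over 72 s, if anything falls off the work surface, if the arm or the gripper's body presses on something with over 40 N, if the wrist force passes 120 N, or if a joint passes its speed limit or range.

## Robot

A 6-joint arm with a two-finger parallel gripper is mounted at the origin on the work surface. World frame = base frame: x ahead of the robot, y to its left, z up, the work surface at z = 0. Lengths are in m, angles in rad, forces in N, time in s.
With the tool pointing down it reaches from about 0.325 to 1 m from the base axis. Payload 5.1 kg.
Tool frame: the origin (TCP) lies midway between the tips of the shut fingers; the grasp point (between the pads) lies 19 mm behind it; z points along the fingers, y is the line along which they close (so a half turn about z gives the same grasp; the last joint's range is limited). The gripper opens to 85 mm and grips with 20 to 120 N. Pads are 22 mm wide; open, the fingers measure 114 mm over their backs; the gripper's body (76 mm by 85 mm) begins 54 mm behind the grasp point. The pads swing forward as they close: fully open they stand 13 mm farther back than shut.
Start: joints at [1.038, 0.124, 1.65, -0, 1.367, -0.083], TCP at [0.283, 0.585, 0.204] pointing down, gripper open.
Joint ranges: [-2.61, 2.61], [-1.02, 2.33], [0.03, 2.71], [-1.35, 4.49], [0.32, 2.68], [-2.91, 2.91]. Speed limits (rad/s): [2.57, 2.57, 3.14, 3.14, 3.14, 3.14].

## Interface

Orientations are given as a 3x3 rotation matrix whose columns are the frame's x, y, z axes.
In Python, from cell import ctrl, sense, cams, order gives the robot as it stands. Calls block until the motion is done:
- ctrl.reach(position, orientation): joint-space move of the TCP to a pose.
- ctrl.line_to(position, frame=None, max_speed=0.15, force_limit=None): straight line of the TCP; frame=None keeps the orientation; max_speed is the mean speed in m/s. With force_limit (N) it stops when the force on the tool has changed by that much, and returns True; else False.
- ctrl.move_joints(angles): joint-space move.
- ctrl.set_gripper(opening, squeeze=None): opening from 0.0 (shut) to 1.0 (fully open); squeeze is the grip in N (None keeps the last); returns when the fingers have stopped.
- ctrl.sleep(seconds).
- ctrl.solve_ik(position, orientation): joint angles nearest the present ones, or None.
- sense(): the state.
- cams.capture(name): name is "side" or "top"; returns a dict with "img" (420x560x3 uint8, blue, green, red), "fov_y" (degrees; the focal length in pixels is half the picture's height over the tangent of half this angle, whatever the lens; pixels are square), "cx", "cy" (the principal point, pixels), "k1" (the pictures are not rectified: a ray, as slopes to the right and down, at radius r is drawn at 1 + k1 r^2 times it, then the intrinsics apply), "R" (3x3) and "t" (3): a world point X has camera coordinates R X + t. Camera axes: x right, y down, z forward; pixel columns grow to the right and rows downward; lengths in m; the calibration is good to about 2 mm. A picture is of the moment at which its call begins. There is no depth.
A pose or a line that the arm cannot do raises ctrl.Unreachable and nothing moves.
- order.finish_job(): hands the job in; it is judged then, once.
The state is a dict: "clock": time; "joint_pos": joint angles; "qvel": joint speeds; "joint_efforts": joint torques, N m; "position": TCP position; "ee_rot": TCP orientation; "ft_force": force on the tool from outside, world axes, zero at the start; "ft_torque": the same for the moment, N m; "finger_gap": opening from 0.0 (shut) to 1.0 (fully open); "finger_force": force on a finger pad.
Only numpy, scipy, OpenCV 4.12 (cv2) and the standard library are available. Lean on these libraries where they do the work, as an engineer would, in place of code of your own. Each camera call takes 0.05 s, during which the arm holds its last target. There are 200 camera calls.

## Working session

There is one attempt and no reset: what is moved stays moved. The work goes in short steps, each a Python script; the robot and the scene stay as the last script left them, time stands still between calls to the robot, and variables do not carry over. Pictures are saved under pics/ and viewed, at most 10 in all, crops included, and the job is handed in when it is done.

```bash
ls; mkdir -p pics
python3 - <<'E'
from cell import cams,sense
import cv2,pickle
d={}
for n in("top","side"):
    c=cams.capture(n); d[n]=c; cv2.imwrite(f"pics/{n}0.png",c["img"])
    print(n,c["fov_y"],c["cx"],c["cy"],c["k1"],c["R"],c["t"])
pickle.dump(d,open("c0.pkl","wb"))
print(sense()["clock"])
E
```

```text
pics
top 45.0093669638199 277.31065099768585 205.38349180434525 -0.10219618863082931 [[ 0.00288092 -0.9999672   0.00756999]
 [-0.98645161 -0.00408351 -0.16400164]
 [ 0.16402717 -0.00699495 -0.98643102]] [0.03504755 0.58217026 1.25286513]
side 53.458615416970574 279.86319908771287 208.42749590885933 -0.011631792530030967 [[-9.99366226e-01 -3.55912237e-02 -6.40900979e-04]
 [-2.35226594e-02  6.73792131e-01 -7.38546443e-01]
 [ 2.67176057e-02 -7.38063296e-01 -6.74202300e-01]] [0.55590437 0.0425305  1.0102819 ]
0.1
```

View pics/top0.png

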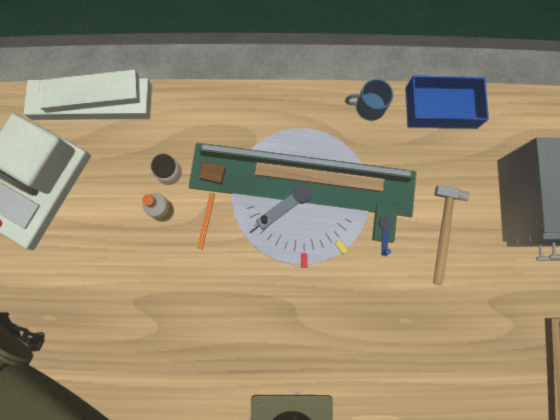

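View pics/side0.png

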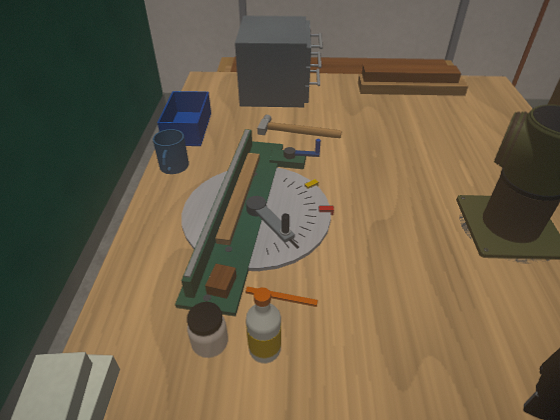

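The top view shows the swing post at about (264,220), hub (301,193), red clip (304,260), yellow clip (341,247), lock post (387,252) and lock pivot (385,223). In the side view the red clip is at (326,208), yellow at (311,183), swing post (285,222) and blue post (318,147). Next I'll measure them.

```bash
cat > h.py <<'E'
import numpy as np,cv2
def und(c,p):
    f=c["img"].shape[0]/2/np.tan(np.radians(c["fov_y"]/2))
    K=np.array([[f,0,c["cx"]],[0,f,c["cy"]],[0,0,1.]])
    return cv2.undistortPoints(np.array(p,float).reshape(-1,1,2),K,np.array([c["k1"],0,0,0,0.])).reshape(-1,2)
def rays(c,p):
    u=und(c,p); return -c["R"].T@c["t"], np.c_[u,np.ones(len(u))]@c["R"]
def plane(c,p,z):
    o,d=rays(c,p); return o+d*((z-o[2])/d[:,2])[:,None]
def tri(c1,p1,c2,p2):
    P=[np.c_[c["R"],c["t"]] for c in(c1,c2)]
    X=cv2.triangulatePoints(*P,und(c1,p1).T,und(c2,p2).T); return (X[:3]/X[3]).T
def proj(c,X):
    f=c["img"].shape[0]/2/np.tan(np.radians(c["fov_y"]/2))
    K=np.array([[f,0,c["cx"]],[0,f,c["cy"]],[0,0,1.]])
    return cv2.projectPoints(np.array(X,float).reshape(-1,1,3),cv2.Rodrigues(c["R"])[0],c["t"],K,np.array([c["k1"],0,0,0,0.]))[0].reshape(-1,2)
def blob(c,lo,hi,roi):
    """centroid, area and contour of the largest HSV blob in roi x0,y0,x1,y1"""
    m=cv2.inRange(cv2.cvtColor(c["img"],cv2.COLOR_BGR2HSV),lo,hi)
    k=np.zeros_like(m);x0,y0,x1,y1=roi;k[y0:y1,x0:x1]=m[y0:y1,x0:x1]
    n,l,s,ce=cv2.connectedComponentsWithStats(k)
    i=1+np.argmax(s[1:,4]); ys,xs=np.nonzero(l==i)
    return ce[i],s[i,4],np.c_[xs,ys]
RED=((0,150,80),(6,255,255));YEL=((22,140,110),(35,255,255));BLU=((108,120,40),(125,255,255))
E
python3 - <<'E'
from h import *
import pickle
d=pickle.load(open("c0.pkl","rb"));T,S=d["top"],d["side"]
for n,b,rt,rs in(("red",RED,(290,245,320,275),(310,195,340,220)),("yel",YEL,(330,235,355,260),(300,175,325,192)),("blu",BLU,(370,215,400,265),(275,135,330,162))):
    a=blob(T,*b,rt);s=blob(S,*b,rs)
    print(n,a[0],a[1],s[0],s[1],tri(T,a[0],S,s[0]),plane(T,a[0],.02),plane(S,s[0],.02))
a=cv2.resize(T["img"][135:275,180:420],None,fx=3.3,fy=3.3,interpolation=cv2.INTER_CUBIC)
cv2.imwrite("pics/tc.png",a)
b=cv2.resize(S["img"][125:275,180:345],None,fx=4,fy=4,interpolation=cv2.INTER_CUBIC)
cv2.imwrite("pics/sc.png",b)
E
```

```text
red [303.63636364 260.27272727] 55 [325.75862069 207.53448276] 58 [[ 0.44352163 -0.03160254  0.01762449]] [[ 0.44337926 -0.03146056  0.02      ]] [[ 0.44382251 -0.028979    0.02      ]]
yel [341.52941176 247.01960784] 51 [311.23076923 182.57692308] 52 [[ 0.47779746 -0.13052688  0.01641311]] [[ 0.47783467 -0.13009951  0.02      ]] [[ 0.47773509 -0.12596831  0.02      ]]
blu [385.13333333 240.46666667] 105 [317.71428571 139.57142857] 7 [[ 0.47489006 -0.22629117  0.09226704]] [[ 0.49503249 -0.24479137  0.02      ]] [[ 0.4540983  -0.33294097  0.02      ]]
```

View pics/tc.png

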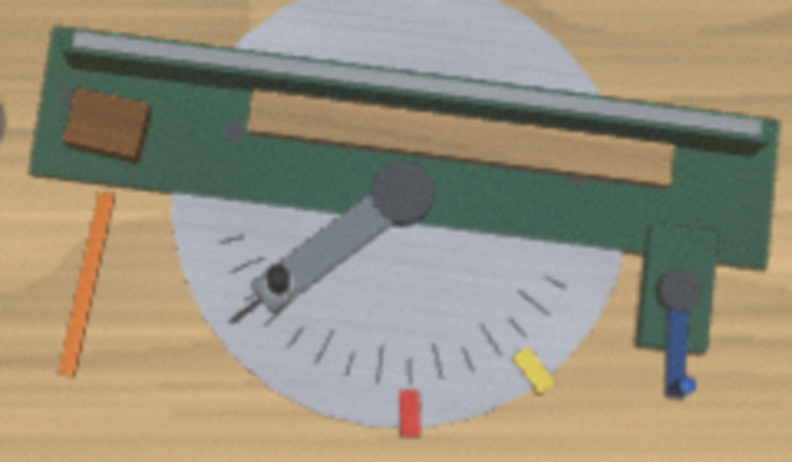

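View pics/sc.png

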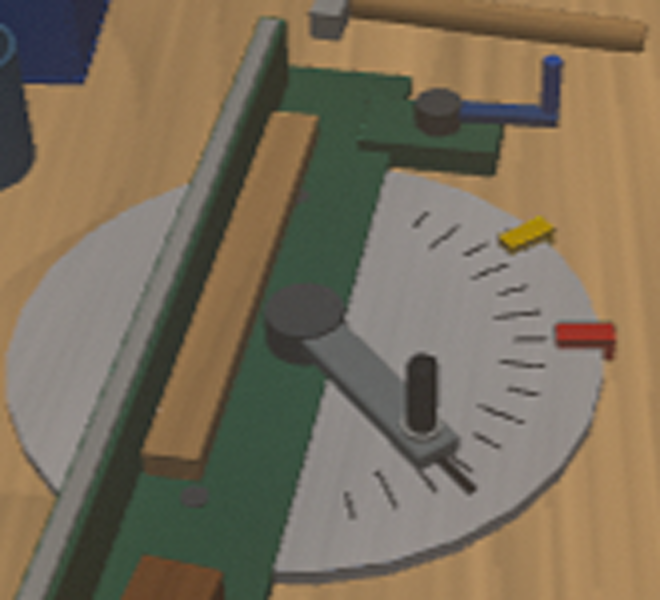

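The crops show, in full-image pixels, hub top (302,193), swing post top (264,219), pointer tip (251,232), lock pivot (386,223) and lock post top (388,251) from the top. From the side they are (256,202), (286,214.5), (298,248), (290,150) and (318,140). I'll triangulate them and check against the stated sizes.

Run:
```python
from h import *
import pickle
from scipy.optimize import least_squares
d=pickle.load(open("c0.pkl","rb"));T,S=d["top"],d["side"]
np.set_printoptions(precision=4,suppress=True)
t=lambda x,y:((x+.5)/3.3-.5+180,(y+.5)/3.3-.5+135)
s=lambda x,y:((x+.5)/4-.5+180,(y+.5)/4-.5+125)
pts={"hub":(t(403,192),s(305,308),.039),"post":(t(278,276),s(424,358),.087),"tip":(t(234,321),s(473,491),.026),
"lpiv":(t(679,289),s(439,99),.045),"lpost":(t(686,384),s(551,61),.085),"red":((303.64,260.27),(325.76,207.53),.02),"yel":((341.53,247.02),(311.23,182.58),.02)}
W={}
for k,(a,b,z) in pts.items():
    pt,ps=plane(T,a,z)[0],plane(S,b,z)[0]; W[k]=(pt[:2]+ps[:2])/2
    print(k,"tri",tri(T,a,S,b)[0],"top",pt[:2],"side",ps[:2])
# plate edge: fit circle on z=.012
m=cv2.inRange(cv2.cvtColor(T["img"],cv2.COLOR_BGR2HSV),(95,0,120),(130,90,255)); m[:126]=0;m[270:]=0;m[:,:228]=0;m[:,376:]=0
m=cv2.morphologyEx(m,cv2.MORPH_CLOSE,np.ones((7,7)))
c=max(cv2.findContours(m,cv2.RETR_EXTERNAL,2)[0],key=cv2.contourArea)
pp=plane(T,cv2.convexHull(c).reshape(-1,2),.012)[:,:2]
r=least_squares(lambda v:np.hypot(*(pp-v[:2]).T)-v[2],[.6,-.03,.185],loss="soft_l1",f_scale=.002)
print("plate",r.x)
q=plane(T,[t(31,174),t(767,269),t(779,117),t(52,26)],.014)[:,:2]; print("base",q)
v=q[0]-q[1];print("len",np.hypot(*v),"yaw",np.degrees(np.arctan2(-v[0],v[1])))
dist=lambda a,b:np.hypot(*(W[a]-W[b])); ang=lambda a,b:np.degrees(np.arctan2(*(W[b]-W[a])[::-1]))
for a,b in(("hub","post"),("hub","tip"),("hub","red"),("hub","yel"),("hub","lpiv"),("lpiv","lpost")):print(a,b,dist(a,b),ang(a,b))
```

```text
hub tri [ 0.6166 -0.0265  0.0365] top [ 0.6168 -0.0264] side [ 0.6157 -0.0235]
post tri [0.5419 0.0706 0.0881] top [0.543  0.0705] side [0.5411 0.0697]
tip tri [0.5142 0.1065 0.0211] top [0.5158 0.106 ] side [0.5123 0.1114]
lpiv tri [ 0.5389 -0.2412  0.0454] top [ 0.5397 -0.2414] side [ 0.5381 -0.2415]
lpost tri [ 0.4623 -0.2363  0.0817] top [ 0.4626 -0.2356] side [ 0.4621 -0.2311]
red tri [ 0.4435 -0.0316  0.0176] top [ 0.4434 -0.0315] side [ 0.4438 -0.029 ]
yel tri [ 0.4778 -0.1305  0.0164] top [ 0.4778 -0.1301] side [ 0.4777 -0.126 ]
plate [ 0.6161 -0.0255  0.1811]
base [[ 0.6352  0.2713]
 [ 0.5602 -0.3203]
 [ 0.6855 -0.3356]
 [ 0.7587  0.2583]]
len 0.596407306822699 yaw -7.221790706831943
hub post 0.12059080954931 127.97747920519286
hub tip 0.16823585789575551 127.40553302677928
hub red 0.17272059262635078 -178.25097745972107
hub yel 0.17260688049299572 -143.33608536406007
hub lpiv 0.22988355380375142 -109.6625517857867
lpiv lpost 0.07694962950361228 173.952624670709
```

Everything agrees with the stated sizes: radii 0.121, 0.168 and 0.173 m, lever pivot at 0.230 m, yaw −7.2°. The arm stands at a world angle of 127.7°, the red clip at about 181.9°, and the lever about 1° open. I'll close the gripper, go in behind the post and push round to 3° short of the clip.

```bash
cat >> h.py <<'E'
HUB=np.array([.616,-.0255]);YAW=np.radians(-7.2);LP=HUB+np.array([[np.cos(YAW),-np.sin(YAW)],[np.sin(YAW),np.cos(YAW)]])@[-.05,-.225]
def down(a):  # tool z down, tool x along world angle a
    c,s=np.cos(a),np.sin(a); return np.array([[c,s,0],[s,-c,0],[0,0,-1.]])
def behind(piv,r,th,off,z):  # TCP 'off' behind a post at angle th, pushing counterclockwise
    e=np.array([np.cos(th),np.sin(th)]);t=np.array([-e[1],e[0]])
    return np.r_[piv+r*e-off*t,z]
E
cat > push.py <<'E'
from h import *
from cell import ctrl,sense,cams
def best(p,a):
    """orientation (of the two half turns) with the least wrist travel"""
    q0=np.array(sense()["joint_pos"]);o=[]
    for k in(0,np.pi):
        q=ctrl.solve_ik(p,down(a+k))
        if q is not None:o.append((abs(np.array(q)-q0).max(),k))
    return min(o)[1]
def arc(piv,r,th0,th1,off,z,k,speed=.05,step=9,lim=15):
    n=max(1,int(np.ceil(abs(th1-th0)/step)))
    for th in np.linspace(th0,th1,n+1)[1:]:
        a=np.radians(th)
        hit=ctrl.line_to(behind(piv,r,a,off,z),down(a+np.pi/2+k),max_speed=speed,force_limit=lim)
        s=sense();print("th %.1f"%th,hit,np.round(s["ft_force"],1),"t=%.1f"%s["clock"])
        if hit:return True
E
python3 - <<'E'
from push import *
ctrl.set_gripper(0.0)
a=np.radians(127.7);p=behind(HUB,.122,a,.036,.22)
k=best(p,a+np.pi/2);print("k",k,p)
ctrl.reach([.40,.25,.25],down(a+np.pi/2+k))
ctrl.reach(p,down(a+np.pi/2+k))
hit=ctrl.line_to(behind(HUB,.122,a,.036,.052),max_speed=.12,force_limit=15)
s=sense();print(hit,s["position"],s["ft_force"],s["clock"],s["joint_pos"])
if not hit:
    arc(HUB,.122,127.7,178.5,.020,.052,k)
c=cams.capture("top");cv2.imwrite("pics/top1.png",c["img"])
cv2.imwrite("pics/top1c.png",cv2.resize(c["img"][135:275,180:420],None,fx=3.3,fy=3.3,interpolation=cv2.INTER_CUBIC))
E
```

```text
k 3.141592653589793 [0.56987775 0.09304424 0.22      ]
False [0.57068902 0.09310173 0.05305094] [-0.51567368  0.40949733  0.38706472] 4.6833 [ 6.88900148e-02  1.08215641e-01  1.93606574e+00 -1.03677508e-05
  1.09543657e+00  9.81670555e-01]
th 136.2 False [ 0.2 -0.  -0.2] t=5.5
th 144.6 False [-0.3 -0.5  0. ] t=6.0
th 153.1 False [ 0.1 -0.2  0.6] t=6.5
th 161.6 False [-0.1 -1.2  0.4] t=7.1
th 170.0 False [-0.3 -0.9  0.2] t=7.6
th 178.5 False [-0.9  0.  -0.2] t=8.1
```

View pics/top1c.png

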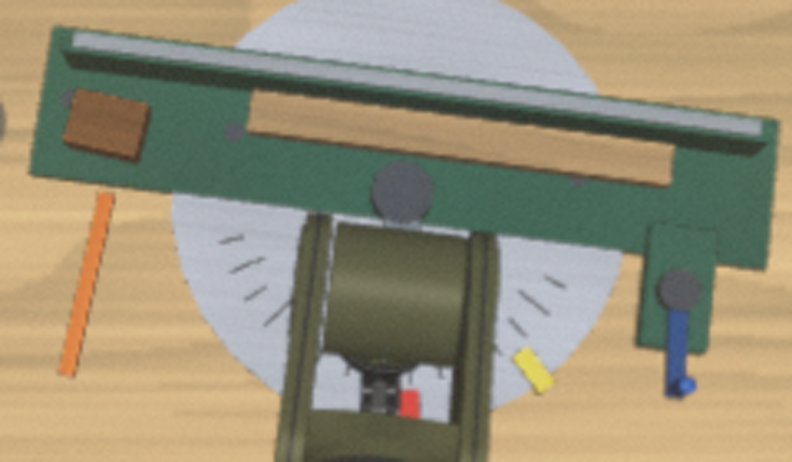

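The robot hides the arm, though the hub end has clearly swung round and the clips haven't moved. I'll back off, move clear and look.

Run:
```python
from push import *
import pickle
s=sense();p=np.array(s["position"])
a=np.radians(178.5)
ctrl.line_to(behind(HUB,.122,a,.035,.052),max_speed=.06)
ctrl.line_to(behind(HUB,.122,a,.035,.20),max_speed=.2)
ctrl.line_to([.45,.25,.20],max_speed=.25)
d={n:cams.capture(n) for n in("top","side")};pickle.dump(d,open("c2.pkl","wb"))
print(sense()["clock"])
t=cv2.resize(d["top"]["img"][175:275,240:360],None,fx=5,fy=5,interpolation=cv2.INTER_CUBIC)
u=cv2.resize(d["side"]["img"][180:280,240:350],(550,500),interpolation=cv2.INTER_CUBIC)
u=u[:, :200] if 0 else u
cv2.imwrite("pics/c2.png",cv2.resize(np.hstack([t,u]),(800,348),interpolation=cv2.INTER_AREA))
cv2.imwrite("pics/c2t.png",t)
```

```text
10.6583
```

View pics/c2t.png

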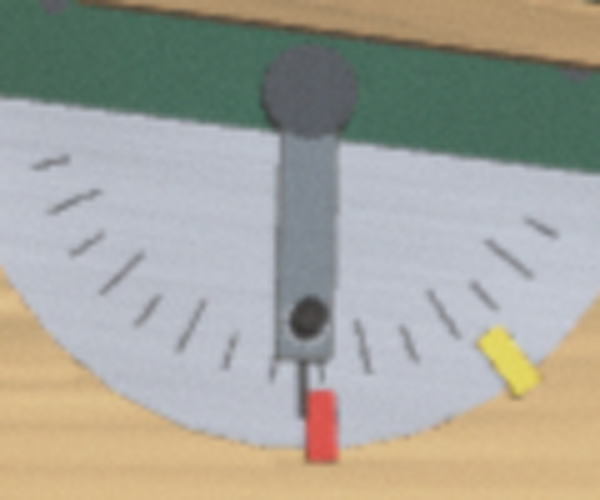

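The pointer is at crop x≈303, ending at y≈415, and the red clip's centre is at (321,427), which is about 3° still to go. I'll work out the remaining angle and push the rest.

```bash
cat > meas.py <<'E'
from h import *
def angles(T,verbose=1):
    """pointer and red clip world angles from the top view: pointer = dark pixels between arm end and clip"""
    g=cv2.cvtColor(T["img"],cv2.COLOR_BGR2GRAY).astype(float)
    ra=blob(T,*RED,(290,245,320,275))[0];pr=plane(T,ra,.02)[0,:2]
    out=[]
    for r in(.146,.150,.154):     # free stretch of the pointer on the plane z=.026, profile along the arc
        th=np.radians(np.arange(172,190,.1))
        q=proj(T,np.c_[HUB+r*np.c_[np.cos(th),np.sin(th)],np.full(len(th),.026)]).astype(np.float32)
        v=cv2.remap(g.astype(np.float32),q[:,:1].copy(),q[:,1:].copy(),cv2.INTER_LINEAR)[:,0]
        w=np.clip(np.median(v)-15-v,0,None);i=w.argmax();w[np.abs(np.arange(len(w))-i)>25]=0
        out.append(np.degrees((w*th).sum()/w.sum()))
    red=np.degrees(np.arctan2(*(pr-HUB)[::-1]))%360
    if verbose:print("pointer",np.round(out,2),"red %.2f"%red,"r_red %.4f"%np.hypot(*(pr-HUB)))
    return np.mean(out),red
E
python3 - <<'E'
from meas import *
import pickle
T=pickle.load(open("c2.pkl","rb"));S=T["side"];T=T["top"]
angles(T)
f=lambda x,y:((x+.5)/5-.5+240,(y+.5)/5-.5+175)
for p,z in((f(303,385),.026),(f(303,412),.026),(f(310,316),.087),(f(321,427),.02),(f(310,91),.039)):
    w=plane(T,p,z)[0,:2]-HUB;print(w,np.degrees(np.arctan2(w[1],w[0]))%360,np.hypot(*w))
E
```

```text
pointer [178.61 178.71 179.22] red 181.98 r_red 0.1727
[-0.15069645  0.00314875] 178.80299688858184 0.1507293390299685
[-0.16458449  0.00319931] 178.88638575186175 0.16461558445478766
[-0.12119218  0.00276944] 178.6909276915687 0.12122382210117638
[-0.17191725 -0.00638644] 182.12746504572667 0.17203583408209838
[ 0.00091329 -0.00045175] 333.6810729821974 0.0010189084519318745
```

The arm stands at 178.75° after a command of 178.5°, and red is at 182.0°, so I'll command 181.75°.

Run:
```python
from push import *
from meas import angles
a=np.radians(178.5);k=np.pi
ctrl.line_to(behind(HUB,.122,a,.035,.20),down(a+np.pi/2+k),max_speed=.25)
ctrl.line_to(behind(HUB,.122,a,.035,.052),max_speed=.15,force_limit=15)
ctrl.line_to(behind(HUB,.122,a,.022,.052),max_speed=.04,force_limit=15)
arc(HUB,.122,178.5,181.75,.020,.052,k,speed=.025)
a=np.radians(181.75)
ctrl.line_to(behind(HUB,.122,a,.035,.052),max_speed=.06)
ctrl.line_to(behind(HUB,.122,a,.035,.20),max_speed=.2)
ctrl.line_to([.45,.25,.20],max_speed=.25)
T=cams.capture("top");angles(T);print(sense()["clock"])
cv2.imwrite("pics/c3.png",cv2.resize(T["img"][175:275,240:400],None,fx=5,fy=5,interpolation=cv2.INTER_CUBIC))
```

```text
th 181.8 False [ 0.8  0.2 -0.1] t=13.9
pointer [181.92 181.88 181.77] red 181.81 r_red 0.1764
16.375
```

View pics/c3.png

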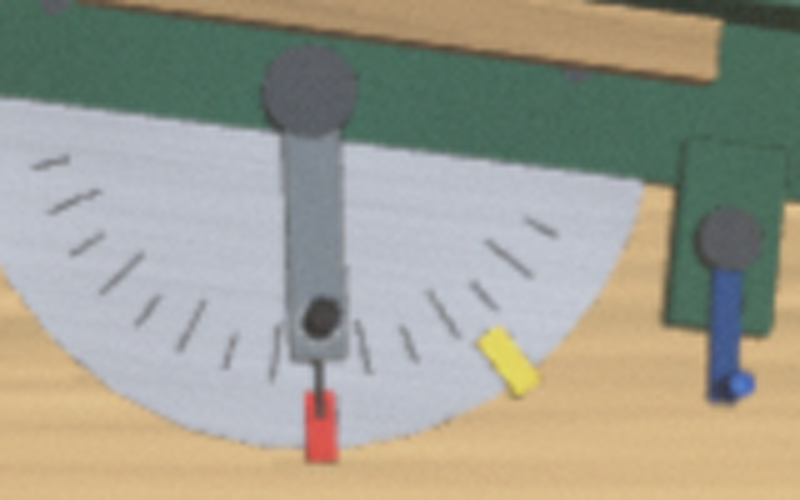

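The pointer now lies on the red clip's centreline: crop x≈320 against 321, or 181.86° against 181.8–182°. The lever is still open and the clips haven't moved. Next is the lock lever.

Run:
```python
from push import *
from meas import angles
lp=(LP+[.539,-.2414])/2;print("LP",LP,lp)
a0=np.radians(175);a1=np.radians(231.5);k=None
for kk in(np.pi,0):
    qs=[ctrl.solve_ik(behind(lp,.078,a,.018,.057),down(a+np.pi/2+kk)) for a in(a0,a1)]
    print(kk,[None if q is None else np.round(q,2) for q in qs])
    if k is None and all(q is not None for q in qs):k=kk
ctrl.line_to([.44,.05,.20],max_speed=.25)
ctrl.reach(behind(lp,.078,a0,.036,.20),down(a0+np.pi/2+k))
hit=ctrl.line_to(behind(lp,.078,a0,.036,.057),max_speed=.12,force_limit=15)
print(hit,sense()["position"],sense()["clock"])
if not hit and not arc(lp,.078,175,226,.018,.057,k,step=8.5):
    arc(lp,.078,226,231.5,.018,.057,k,speed=.02,step=3,lim=10)
p=np.array(sense()["position"]);a=np.radians(231.5);t=np.array([-np.sin(a),np.cos(a),0])
ctrl.line_to(p-.02*t,max_speed=.06)
ctrl.line_to(p-.02*t+[0,0,.15],max_speed=.2)
ctrl.line_to([.42,.1,.22],max_speed=.25)
ctrl.reach([.42,.28,.22],down(a0+np.pi/2+k))
T=cams.capture("top");angles(T);print(sense()["clock"])
f=lambda x,y:((x+.5)/5-.5+240,(y+.5)/5-.5+175)
cv2.imwrite("pics/c4.png",cv2.resize(T["img"][175:275,270:430],None,fx=5,fy=5,interpolation=cv2.INTER_CUBIC))
```

```text
LP [ 0.53819429 -0.24245915] [ 0.53859714 -0.24192957]
3.141592653589793 [array([-0.54, -0.04,  2.08, -0.  ,  1.1 , -0.46]), array([-0.65,  0.06,  1.98, -0.  ,  1.1 , -1.54])]
0 [array([-0.54, -0.04,  2.08, -0.  ,  1.1 ,  2.68]), array([-0.65,  0.06,  1.98, -0.  ,  1.1 ,  1.6 ])]
False [ 0.46475171 -0.19964308  0.05797873] 19.65
th 183.5 False [-0.9 -2.3  2.9] t=20.4
th 192.0 False [-0.4 -0.6  5.3] t=20.8
th 200.5 False [-0.8 -0.1  4.8] t=21.2
th 209.0 False [-0.4 -0.3  4.8] t=21.5
th 217.5 False [-1.7 -0.6  4.8] t=21.9
th 226.0 False [-0.7 -1.2  4.7] t=22.3
th 228.8 False [-1.6 -0.4  6.1] t=22.6
th 231.5 False [-1.9 -0.2  6. ] t=23.0
pointer [181.92 181.88 181.7 ] red 181.79 r_red 0.1772
27.325
```

View pics/c4.png

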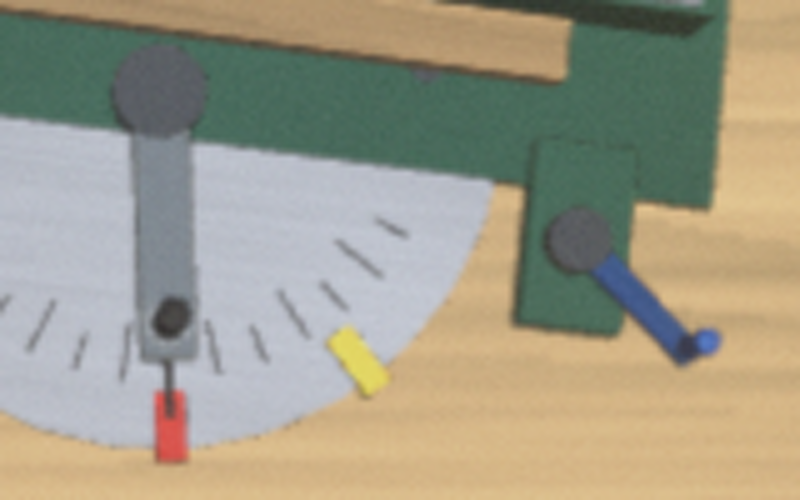

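The lever has swung outwards, with its post top at crop (708,342) and hub (579,240), and the pointer is still on the red clip. I'll compute the lever angle.

Run:
```python
from push import *
import pickle
d={n:cams.capture(n) for n in("top","side")}
f=lambda x,y:((x+.5)/5-.5+270,(y+.5)/5-.5+175)
T=d["top"]
h=plane(T,f(579,240),.045)[0];p=plane(T,f(708,342),.085)[0];b=plane(T,f(687,348),.042)[0]
for q in(p,b):
    v=(q-h)[:2];th=np.degrees(np.arctan2(v[1],v[0]))%360;print(h,q,np.hypot(*v),th,"joint",np.radians(th-172.8))
u0=plane(T,f(592,255),.042)[0];v=(b-u0)[:2];print("bar",np.degrees(np.arctan2(v[1],v[0]))%360)
print(np.round(sense()["ft_force"],1),sense()["clock"])
```

```text
[ 0.538755   -0.24131837  0.045     ] [ 0.48245993 -0.29577739  0.085     ] 0.07832572948855569 224.05025735017696 joint 0.8944857332550122
[ 0.538755   -0.24131837  0.045     ] [ 0.48330007 -0.29649463  0.042     ] 0.07822831652195097 224.85567651314273 joint 0.9085429495074216
bar 224.9392570775431
[-0.5  0.1  1. ] 27.425
```

The lever is only at about 0.90 rad, short of the 0.93 needed. The run showed 5 N of upward force, so the post may have been dragged back as I retreated. I'll push again a little higher, logging the TCP, and check with the side camera while in contact.

Run:
```python
from push import *
lp=np.array([.5386,-.2419]);k=np.pi;z=.060
a=np.radians(222)
def show(m):
    s=sense();p=np.array(s["position"]);v=p[:2]-lp
    print(m,np.round(p,4),"F",np.round(s["ft_force"],1),"M",np.round(s["ft_torque"],2),"t=%.1f"%s["clock"])
ctrl.line_to([.42,.05,.22],max_speed=.25)
ctrl.reach(behind(lp,.078,a,.036,.22),down(a+np.pi/2+k));show("above")
print(ctrl.line_to(behind(lp,.078,a,.036,z),max_speed=.12,force_limit=8));show("low")
for th in(222,225,228,231):
    a=np.radians(th);g=behind(lp,.078,a,.018,z)
    hit=ctrl.line_to(g,down(a+np.pi/2+k),max_speed=.03,force_limit=10);show(f"{th} {hit} {np.round(g,4)}")
    if hit:break
c=cams.capture("side")
cv2.imwrite("pics/c5.png",cv2.resize(c["img"][90:190,240:380],None,fx=5,fy=5,interpolation=cv2.INTER_CUBIC))
```

```text
above [ 0.457  -0.2663  0.2199] F [ 0.3  0.5 -0.8] M [-0.02 -0.04  0.02] t=29.8
False
low [ 0.4572 -0.2678  0.061 ] F [ 0.1 -0.  -0. ] M [-0.    0.04 -0.03] t=31.3
222 False [ 0.4686 -0.2807  0.06  ] [ 0.4685 -0.2806  0.0598] F [-0.3  0.5  0.4] M [0.01 0.02 0.  ] t=32.0
225 False [ 0.4707 -0.2843  0.06  ] [ 0.4706 -0.2842  0.06  ] F [ 0.3 -0.5 -0.7] M [-0.02 -0.03 -0.01] t=32.3
228 False [ 0.473  -0.2878  0.06  ] [ 0.4729 -0.2877  0.06  ] F [-0.7  0.3  0. ] M [-0.01 -0.01  0.03] t=32.6
231 False [ 0.4755 -0.2912  0.06  ] [ 0.4754 -0.2911  0.06  ] F [ 0.3 -0.2 -0.1] M [0.07 0.01 0.07] t=32.9
```

View pics/c5.png

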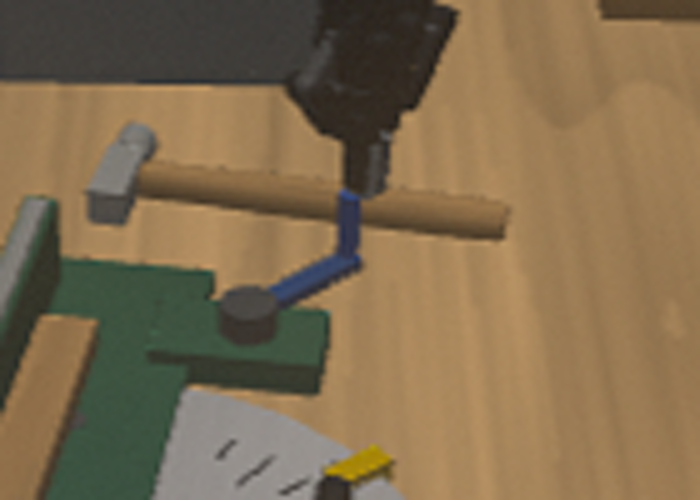

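The side view shows the post at crop (349,225), with the fingertips seeming to end near (368,195). I'll check whether that matches the reported TCP, and whether the gripper is really shut.

Run:
```python
from push import *
c=cams.capture("side");s=sense()
f=lambda q:((q-[240,90])+.5)*5-.5
P=np.array(s["position"]);print("gap",s["finger_gap"],"tcp",P)
X=[P,P+[0,0,.02],[.4835,-.2965,.085],[.4835,-.2965,.042],[.4752,-.3105,.085],[.5386,-.2419,.045],[.4875,-.304,.085]]
print(np.round(f(proj(c,X))))
i=lambda x,y:((x+.5)/5-.5+240,(y+.5)/5-.5+90)
print("post top/base/bar end",plane(c,i(349,195),.085),plane(c,i(357,262),.042),"tip if z=.06",plane(c,i(368,195),.06))
```

```text
gap -0.0007823623288055471 tcp [ 0.47538488 -0.29098294  0.05993807]
[[360. 230.]
 [362. 200.]
 [348. 187.]
 [344. 251.]
 [362. 174.]
 [248. 298.]
 [340. 180.]]
post top/base/bar end [[ 0.48289506 -0.28807611  0.085     ]] [[ 0.47630266 -0.28554629  0.042     ]] tip if z=.06 [[ 0.46987098 -0.32927401  0.06      ]]
```

The TCP at (0.475,−0.291) is only 9 mm from the post's axis with no force. The fingertips also appear at post-top height, so the real tips sit about 25 mm higher than reported and slid over the short lock post. I'll lift straight up, come down behind it to a reported z of 0.040 (still above the block if I'm wrong), and push again.

```bash
cat > lev.py <<'E'
from h import *
def lever(T,lp):
    b=blob(T,*BLU,(370,215,425,270));w=plane(T,b[0],.05)[0,:2]-lp
    return b[1],np.hypot(*w),np.degrees(np.arctan2(w[1],w[0]))%360
E
python3 - <<'E'
from push import *
from lev import lever
from meas import angles
import pickle
lp=np.array([.5386,-.2419]);k=np.pi;z=.040
print("lever at start",lever(pickle.load(open("c0.pkl","rb"))["top"],lp))
def show(m):
    s=sense();print(m,np.round(s["position"],4),"F",np.round(s["ft_force"],1),"t=%.1f"%s["clock"])
p=np.array(sense()["position"])
ctrl.line_to(p+[0,0,.06],max_speed=.15)
a=np.radians(221)
ctrl.line_to(behind(lp,.078,a,.040,.12),down(a+np.pi/2+k),max_speed=.15)
hit=ctrl.line_to(behind(lp,.078,a,.040,z),max_speed=.05,force_limit=6);show(f"low {hit}")
if not hit:
    for th in(221,224,227,229,231,232.5,234):
        a=np.radians(th);g=behind(lp,.078,a,.018,z)
        hit=ctrl.line_to(g,down(a+np.pi/2+k),max_speed=.025,force_limit=10);show(f"{th} {hit}")
        if hit:break
    p=np.array(sense()["position"]);t=np.array([-np.sin(a),np.cos(a),0])
    ctrl.line_to(p-.02*t,max_speed=.06);show("back")
p=np.array(sense()["position"])
ctrl.line_to(p+[0,0,.16],max_speed=.2)
ctrl.line_to([.42,.05,.22],max_speed=.25)
ctrl.line_to([.42,.28,.22],max_speed=.25)
T=cams.capture("top");angles(T);print("lever",lever(T,lp));show("end")
cv2.imwrite("pics/c6.png",cv2.resize(T["img"][175:275,270:430],None,fx=5,fy=5,interpolation=cv2.INTER_CUBIC))
E
```

```text
lever at start (np.int32(105), np.float64(0.046611200893324094), np.float64(175.36470062427637))
low False [ 0.4538 -0.2631  0.0404] F [ 0.4 -0.5 -0.1] t=35.7
221 False [ 0.4678 -0.2794  0.0399] F [ 0.1 -0.1 -0.3] t=36.7
224 False [ 0.47   -0.2831  0.0401] F [-0.2 -0.9  0.4] t=37.0
227 False [ 0.472  -0.2863  0.0398] F [-0.9  1.4  0. ] t=37.4
229 False [ 0.4736 -0.2887  0.0398] F [-0.9  2.  -0.5] t=37.6
231 False [ 0.4754 -0.2911  0.0398] F [-0.3  0.3 -0.9] t=37.9
232.5 False [ 0.4767 -0.2928  0.0399] F [-0.2  1.1 -0.9] t=38.1
234 False [ 0.4779 -0.2942  0.0399] F [-2.1  0.5 -0.1] t=38.4
back [ 0.4617 -0.2825  0.0401] F [ 0.5 -0.4 -0.7] t=38.9
pointer [181.94 181.87 181.76] red 181.86 r_red 0.1766
lever (np.int32(78), np.float64(0.04180780966121336), np.float64(230.81431436865816))
end [0.4202 0.2789 0.2199] F [ 0.2 -0.1 -0.6] t=42.4
```

View pics/c6.png

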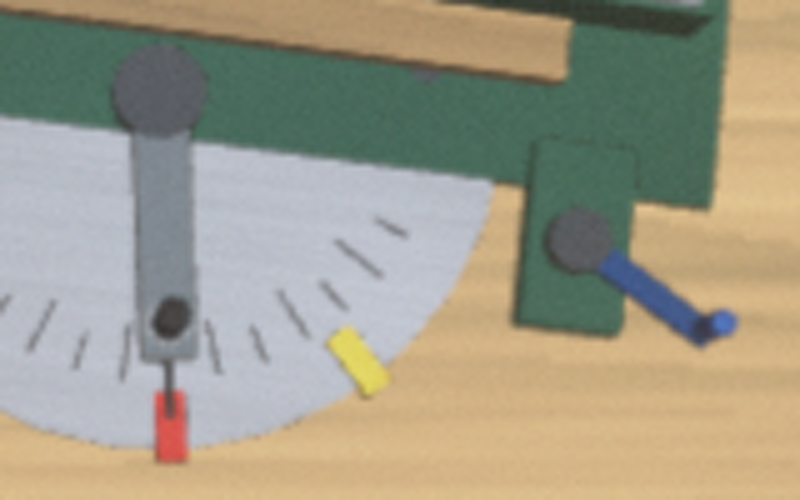

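The lever is now farther round, with its post top at (724,322), and the pointer is still on red. I'll check the angle.

Run:
```python
from push import *
T=cams.capture("top")
f=lambda x,y:((x+.5)/5-.5+270,(y+.5)/5-.5+175)
h=plane(T,f(579,240),.045)[0]
for p,z in((f(724,322),.085),(f(705,328),.042)):
    v=(plane(T,p,z)[0]-h)[:2];th=np.degrees(np.arctan2(v[1],v[0]))%360;print(np.hypot(*v),th,"joint",np.radians(th-172.8))
```

```text
0.07813641940275409 233.64808587815128 joint 1.0619994421100047
0.0791022267820452 235.20148368555624 joint 1.0891113484424821
```

The lever reads 1.06–1.09 rad, so it is at its 1.05 rad stop. The pointer is on red and the robot is clear, so I'm handing in.

```bash
python3 -c "
from cell import order,sense
print(sense()['clock']);print(order.finish_job())"
```

```text
42.4667
the job is handed in; nothing more can be done
None
```

I handed the job in at 42.5 s: by camera the pointer is within about 0.1° (under 1 mm) of the red clip's centreline, and the lock lever is at its stop (about 1.06 rad). The first lever push stopped short at about 0.90 rad and a second finished it; the judged result was not reported back.

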